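# Pack the dowels and clip the cover on

### The job

Pack the three wooden dowels for storage: gently lay (do not drop) the loose dowel lengthwise in the groove on top of the two that lie in the plywood tray and let go of it, then set the white clip cover over the stack, midway along the tray, and press it straight down between the two spring tongues until it snaps past them and both legs stand on the base board. Do not let go: finish while still holding the cover's bar and pressing it firmly down onto the board (about 10 to 20 N). Leave the jar, the cup lid and the brush where they are.

Things in the scene. Friction and masses are not known exactly. Their poses are not given: they have to be found in the camera images.
- tray: Plywood tray, fixed, level. Origin: centre of its underside, on the bench; x along the dowels, z up. Base board 150 x 124 x 6 mm (x, y, z). Low walls along x (outer faces at y = -33 and +33 mm, tops at z = 24) and end stops (inner faces at x = -64 and +64, tops at z = 22) hold two dowels side by side along x. Midway along each long side stands a steel tongue.
- tongue_left (a joint): Springy steel tongue at the tray's +y side, 30 mm wide along x, foot on the base board at tray y = 50 mm, reaching z = 36 mm; a rounded nose points inward 24 mm above the bench, tip at y = 43.5 mm. Value: angle bent outward (rad), 0 at rest; it gives way outward and springs back (about 0.2 when the cover's ridge passes).
- tongue_right (a joint): The same tongue mirrored, at the tray's -y side (foot at y = -50 mm, nose tip at y = -43.5 mm). The cover's legs go down just inside the two noses.
- rod_top_center (a point): Centre of the loose wooden dowel, 28 mm diameter, 120 mm long, 55 g or so, lying flat on the bench at the start (centre 14 mm up). In the groove on top of the other two its centre is 44 mm above the bench, 0 mm in the tray's x and y.
- rod_top: The loose dowel as a body; its x axis runs along the dowel (either end first is the same). Its origin is a point on its round surface and turns with it: use the centre point for the position.
- rod_a_center (a point): Centre of one of the two dowels already in the tray (same size), on the tray's +y side; 20 mm above the bench.
- rod_b_center (a point): Centre of the other dowel in the tray, on the tray's -y side; 20 mm above the bench.
- cover: White plastic clip cover, some 120 g, an upside-down U standing on its two legs. Origin: midway between the feet, at their underside; z up, x along its pull bar. Plate 60 (x) x 86 (y) mm, top 60, underside 56 mm above the origin. Legs 60 mm long in x, inner faces at y = -37 and +37, outer faces -42 and +42 mm. Home: x along the tray's x (either way), feet on the board.
- cover_foot (a point): A point at the cover's origin: midway between the feet of its legs, at their underside. Home, it is 6 mm above the bench in the middle of the tray, and the plate clears the top dowel by 4 mm.
- cover_ridge (a point): Outermost line of the outward ridge on the cover's +y leg, at y = 47 mm, 9 mm above the foot; the ridge starts at the foot and ends 13 mm up; the -y leg has the same. Ridges meet the noses with the feet about 20 mm above the bench; pushing past takes some 9 to 15 N in all, and eases abruptly with the feet at about 13 mm; then it drops freely onto the rigid board.
- cover_grip (a point): Point inside the cover's pull bar, 78 mm above the cover's origin (18 mm above the plate, 12 mm below the bar's top), on its middle axis. The bar is 44 (x) x 14 (y) x 30 (z) mm, standing on the middle of the plate: where to grip the bar, fingers closing along the cover's y.
- jar: Small closed glass jar, 52 mm diameter, 55 mm high, standing on the bench; bystander. Origin: centre of its underside.
- cup_lid: Black round cup lid, 92 mm diameter, 18 mm high, lying on the bench; bystander. Origin: centre of its underside.
- brush: Paint brush lying on the bench beyond the tray; bystander. Flat, wooden handle, some 0.2 m long and 20 mm high, lying along its x axis. Origin: on its underside.
There are look-alikes about, which are no part of the job. Of the things that look like the tray, take the one that is farthest to the robot's right at the start.

How it is judged:
By the outcome, as a careful person would: the job done as asked, in the order asked, and still so for the second after the job is handed in, while the arm keeps its last pose, push and grip.
It also fails if it takes over 64 s, if anything falls off the work surface, if the arm or the gripper's body presses on something with over 40 N, if the wrist force passes 120 N, or if a joint passes its speed limit or range.

### The arm

A 6-joint arm with a two-finger parallel gripper is mounted at the origin on the work surface. World frame = base frame: x ahead of the robot, y to its left, z up, the work surface at z = 0. Lengths are in mm, angles in rad, forces in N, time in s.
With the tool pointing down it reaches from about 275 to 1000 mm from the base axis. Payload 8.4 kg.
Tool frame: the origin (TCP) lies at the very end of the fingers, on their centre line; the grasp point (between the pads) lies 19 mm behind it; z points along the fingers, y is the line along which they close (so a half turn about z gives the same grasp; the last joint's range is limited). The gripper opens to 85 mm and grips with 20 to 120 N. Pads are 22 mm wide; open, the fingers measure 114 mm over their backs; the gripper's body (76 mm by 85 mm) begins 54 mm behind the grasp point. The pads swing forward as they close: fully open they stand 13 mm farther back than shut.
Start: joints at [1.099, 0.353, 1.633, -0, 1.155, -0.002], TCP at [282.941, 557.29, 231.281] pointing down, gripper open.
Joint ranges: [-2.63, 2.63], [-0.92, 2.1], [0.06, 2.66], [-1.3, 4.44], [0, 2.69], [-3.02, 3.02]. Speed limits (rad/s): [2.22, 2.22, 2.79, 3.14, 3.14, 3.14].

### API

Orientations are given as [roll, pitch, yaw] about the fixed x, y, z axes, in that order (R = Rz(yaw) Ry(pitch) Rx(roll)).
In Python, from rig import sensors, grab_frame, camera_params, order gives the robot as it stands. The module is installed in compiled form; this text tells all that it offers.
- The arm moves only by the tool move_arm, never from a script. Its argument "motion" is a list of rows, each a list of 7 numbers: the turn, a rotation vector about the tool's x, y, z in fractions of the full range, 1 being pi rad, then the shift along the tool's x, y, z in parts of the range, where 1.0 means 50 cm, then the finger opening in m, from 0 to 0.0854. A call has 1 to 8 rows; each row is the pose to reach, as a shift and turn from the pose commanded when the call began, along the tool's axes at that moment; what a row does not reach only later rows make up. A row lasts 1/8 s, in which the tool goes at most 62.5 mm and 10.7 degrees, less where a joint would pass 70% of its speed; a pose out of reach is approached as far as the arm can. A shift or turn number past 1, either way, is cut back to 1. A call with a gripper value outside its range is refused whole. The fingers move at their own pace and stop on an object; "grip_force" is the grip in N (left out, the last holds). Time passes only in rows, so rows that repeat a pose let the fingers close. It gives the time, the measured TCP pose, the force, the opening and the grip force at its end, in the units of the state.
- sensors.sense(): the state, without advancing time (a new reading comes with each control period).
- grab_frame(name): name is "side" or "top"; returns (picture, depth): 400x640x3 uint8, red, green, blue; 400x640 float32, mm along the optical axis (not along the pixel's ray), 0 where there is no reading.
- camera_params(name): a dict with "camera_matrix" (3x3 intrinsics, pixels), "k1" (the pictures are not rectified: a ray, as slopes to the right and down, at radius r is drawn at 1 + k1 r^2 times it, then the intrinsics apply), "world_from_camera" (4x4, takes a point from camera to world coordinates). Camera axes: x right, y down, z forward; pixel columns grow to the right and rows downward; lengths in mm; the calibration is good to about 2 mm. A picture is of the moment at which its call begins. camera_params takes no time and is no camera call.
- order.sign_off(): hands the job in; it is judged then, once.
The state is a dict: "clock": time; "qpos": joint angles; "qvel": joint speeds; "joint_efforts": joint torques, N m; "eef_pos": TCP position; "tcp_rot": TCP orientation; "contact_force": force on the tool from outside, world axes, zero at the start; "wrist_torque": the same for the moment, N m; "opening": opening from 0.0 (shut) to 1.0 (fully open); "grasp_force": force on a finger pad.
Only numpy, scipy, OpenCV 4.12 (cv2) and the standard library are available. Lean on these libraries where they do the work, as an engineer would, in place of code of your own. Each camera call takes 0.05 s, during which the arm holds its last target. There are 200 camera calls.

## Working session

There is one attempt and no reset: what is moved stays moved. The work goes in short steps, Python scripts to look and compute and a tool call to move; the robot and the scene stay as the last step left them, time stands still between calls to the robot, and variables do not carry over. Pictures are saved under pics/ and viewed, at most 10 in all, crops included, and the job is handed in when it is done.

Besides the shell and the picture viewer there is one more tool, called after "Request:" in YAML: its name, and indented under it one key for each argument. move_arm: Moves the arm, as the interface text tells. Its arguments: {"type":"object","properties":{"motion":{"type":"array","items":{"type":"array","items":{"type":"number"}}},"grip_force":{"type":"number"}},"required":["motion"]}

```bash
mkdir -p pics; cat > h.py <<'E'
import numpy as np, cv2
from rig import sensors, grab_frame, camera_params, order
from scipy.spatial.transform import Rotation as R
def cam(n):
    p=camera_params(n); return np.array(p["camera_matrix"]),p["k1"],np.array(p["world_from_camera"])
def rays(n,uv):
    K,k1,T=cam(n); d=np.array([k1,0,0,0,0.])[[0,1,2,3,4]]
    s=cv2.undistortPoints(np.array(uv,float).reshape(-1,1,2),K,d).reshape(-1,2)
    return T[:3,3], np.c_[s,np.ones(len(s))]@T[:3,:3].T
def plane(n,uv,z):
    o,d=rays(n,uv); return o+d*((z-o[2])/d[:,2])[:,None]
def cloud(n,dep):
    v,u=np.mgrid[:400,:640]; o,d=rays(n,np.c_[u.ravel(),v.ravel()])
    P=o+d*dep.reshape(-1,1); P[dep.ravel()==0]=np.nan
    return P.reshape(400,640,3)
E
python3 - <<'E'
from h import *
print(sensors.sense())
for n in("side","top"):
    p,d=grab_frame(n); np.savez(f"{n}0.npz",p=p,d=d); cv2.imwrite(f"pics/{n}0.png",p[...,::-1])
    K,k,T=cam(n); print(n,K.tolist(),k,T.round(3).tolist())
E
```

```text
{'clock': 0.0, 'qpos': array([ 1.09861174e+00,  3.53663583e-01,  1.63415552e+00, -8.44378961e-07,
        1.15520109e+00, -2.38718830e-03]), 'qvel': array([ 0.00079325,  0.00103935, -0.00299474,  0.00132085, -0.00123307,
       -0.00014859]), 'joint_efforts': array([ 8.52417506e-04, -6.05226946e+01, -3.42062902e+01, -6.57263786e-05,
        9.52901988e-03,  5.96473160e-05]), 'eef_pos': array([282.71111806, 556.85437736, 230.54289731]), 'tcp_rot': array([-3.14016512e+00, -2.63577520e-06,  2.67179560e+00]), 'contact_force': array([ 0.63374582,  0.24318402, -0.12059377]), 'wrist_torque': array([ 0.00283195,  0.04279225, -0.0566976 ]), 'grasp_force': 0.0, 'opening': 0.9977308678056689}
side [[412.96014153597054, 0.0, 322.1784938372748], [0.0, 412.96014153597054, 202.8547682952991], [0.0, 0.0, 1.0]] -0.10629988166519783 [[0.879, -0.292, 0.377, 82.102], [-0.477, -0.533, 0.699, -647.084], [-0.003, -0.794, -0.607, 722.342], [0.0, 0.0, 0.0, 1.0]]
top [[413.2784902534263, 0.0, 320.9121130276069], [0.0, 413.2784902534263, 199.50035017497078], [0.0, 0.0, 1.0]] -0.10497154274830423 [[-0.023, -0.986, 0.164, 261.598], [-1.0, 0.026, 0.017, 78.635], [-0.021, -0.163, -0.986, 1359.826], [0.0, 0.0, 0.0, 1.0]]
```

View pics/top0.png

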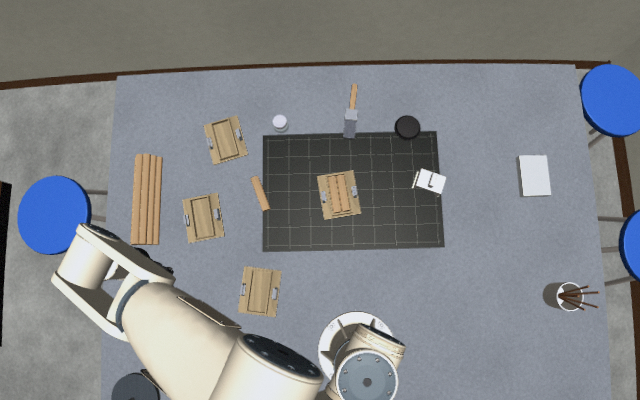

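View pics/side0.png

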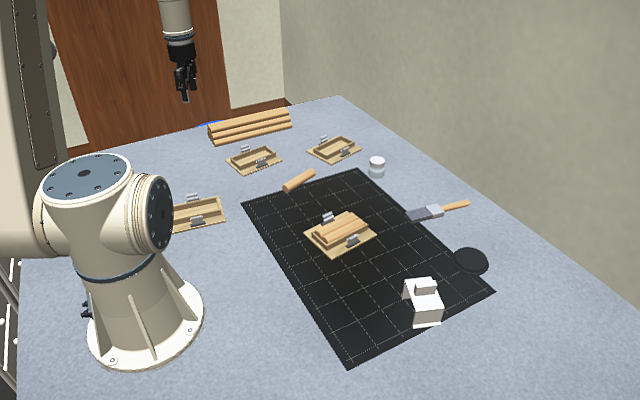

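```bash
cat >> h.py <<'E'
def wood(p):
    h=cv2.cvtColor(p,cv2.COLOR_RGB2HSV); return cv2.inRange(h,(8,70,60),(25,255,255))
def white(p):
    h=cv2.cvtColor(p,cv2.COLOR_RGB2HSV); return cv2.inRange(h,(0,0,150),(180,40,255))
def blob(m,uv):
    n,l,s,c=cv2.connectedComponentsWithStats(m); k=[i for i in range(1,n) if s[i,4]>30]
    i=min(k,key=lambda i:np.hypot(*(c[i]-uv))); return (l==i),c[i],s[i]
def tri(uv1,uv2):
    o1,d1=rays("top",[uv1]);o2,d2=rays("side",[uv2]);d1=d1[0]/np.linalg.norm(d1);d2=d2[0]/np.linalg.norm(d2)
    t=np.linalg.lstsq(np.c_[d1,-d2],o2-o1,rcond=None)[0]; a=o1+t[0]*d1;b=o2+t[1]*d2
    return (a+b)/2,np.linalg.norm(a-b)
E
python3 - <<'E'
from h import *
np.set_printoptions(precision=1,suppress=True)
F={n:np.load(n+"0.npz") for n in("top","side")}
S={"dowel":((260,193),(299,180),wood),"tray":((338,195),(340,234),wood),"cover":((429,180),(424,300),white)}
for k,(a,b,f) in S.items():
    r=[]
    for n,uv in(("top",a),("side",b)):
        m,c,s=blob(f(F[n]["p"]),uv); P=cloud(n,F[n]["d"])[m]; P=P[~np.isnan(P[:,0])]
        print(k,n,c,s[:],"cloud med",np.median(P,0),"z pct",np.percentile(P[:,2],[2,25,50,75,98]))
        Q=P[:,:2]-P[:,:2].mean(0); w,v=np.linalg.eigh(Q.T@Q); print("  yaw",np.degrees(np.arctan2(v[1,1],v[0,1])), "rect",cv2.minAreaRect(P[:,:2].astype(np.float32)))
        r.append(c)
    print(k,"tri",tri(*r))
t=F["top"]["p"][150:230,240:460]; s=F["side"]["p"][160:340,270:480]
cv2.imwrite("pics/c1.png",np.vstack([cv2.resize(t,(770,280),interpolation=cv2.INTER_CUBIC),cv2.resize(cv2.resize(s,None,fx=1.75,fy=1.75,interpolation=cv2.INTER_CUBIC),(770,315))])[...,::-1])
E
```

```text
dowel top [260.2 193.6] [251 176  20  36 296] cloud med [508.2 302.5  24.2] z pct [-0.4 21.7 24.2 26.8 31.2]
  yaw -158.89058322837977 rect ((510.34906005859375, 304.4507751464844), (119.66702270507812, 29.637311935424805), 20.69661521911621)
dowel side [298.  180.4] [283 169  32  24 299] cloud med [504.9 292.4  22.9] z pct [ 4.5 15.8 22.9 26.5 30.4]
  yaw -161.56095253228045 rect ((513.8551635742188, 300.60894775390625), (119.509765625, 26.814987182617188), 19.299467086791992)
dowel tri (array([511. , 303.9,  13.2]), np.float64(0.6346700491892161))
tray top [338.4 194.3] [ 317  171   44   48 1455] cloud med [499.3  44.2  19.4] z pct [ 0.5  5.3 19.4 29.2 35.9]
  yaw -171.55861112664383 rect ((503.032470703125, 43.69689178466797), (148.86300659179688, 123.64277648925781), 8.491128921508789)
tray side [339.2 234.1] [ 303  211   74   49 1814] cloud med [488.5  21.1  20.8] z pct [ 1.9  6.5 20.8 30.3 35.3]
  yaw 179.32500131304315 rect ((505.89874267578125, 44.921207427978516), (155.99127197265625, 130.84486389160156), 8.382181167602539)
tray tri (array([503.9,  43.6,   1.1]), np.float64(1.1917696971582938))
cover top [390.7 220.9] [    88     64    544    336 101201] cloud med [ 389.7 -225.1   -0.8] z pct [ -7.2  -2.8  -0.8   1.3 355.3]
  yaw 72.55599933297948 rect ((554.7449340820312, -38.5767822265625), (2973.86083984375, 1495.4661865234375), 88.73591613769531)
cover side [352.3 236.5] [346 234  13   7  34] cloud med [509.5  -9.7  33.3] z pct [ 8.6 29.7 33.3 35.1 37.2]
  yaw -156.46415620394882 rect ((521.2552490234375, -2.08587646484375), (49.211158752441406, 27.15701675415039), 7.093229293823242)
cover tri (array([ 413.9, -113.7,  151.5]), np.float64(45.383660196661815))
```

View pics/c1.png

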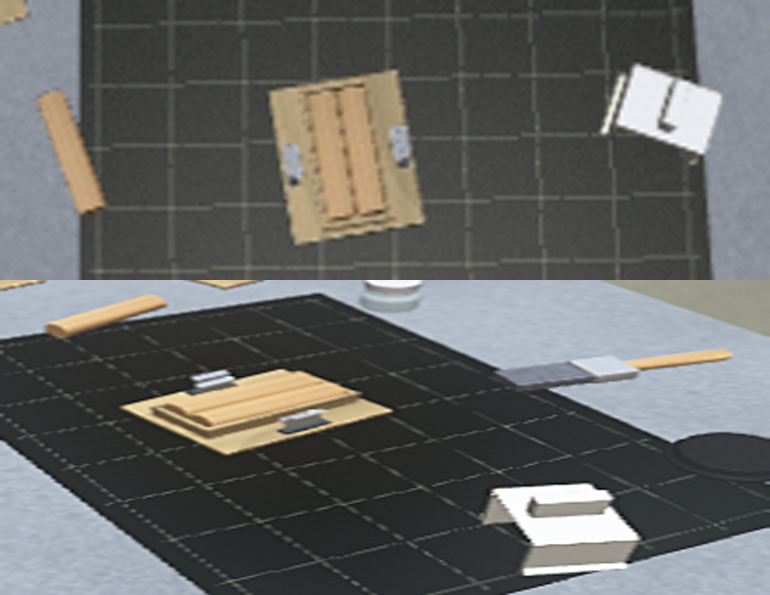

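Top view: the tray candidates are at (225,140), (203,217), (260,290) and (338,195). The rightmost is (338,195), which holds two dowels. For the dowel, the loose one is at (260,193) and there is a stack at (147,200). The cover is at (429,180), and the white box at (534,175) is not it. The crop confirms the tray with two dowels and two tongues, the single loose dowel at the mat's left edge, and the U-shaped cover with its bar.

```bash
cat >> h.py <<'E'
def go(x,y,z,yawdeg):
    s=sensors.sense(); Rc=R.from_euler("xyz",s["tcp_rot"]); Rt=R.from_euler("xyz",[np.pi,0,np.radians(yawdeg)])
    print("turn",(Rc.inv()*Rt).as_rotvec().round(4),"shift",(Rc.inv().apply(np.array([x,y,z])-s["eef_pos"])/1000).round(4))
E
python3 - <<'E'
from h import *
np.set_printoptions(precision=1,suppress=True)
F={n:np.load(n+"0.npz") for n in("top","side")}
# cover: bright pixels in local window
for n,(u0,u1,v0,v1) in {"top":(405,455,160,205),"side":(395,450,270,335)}.items():
    p=F[n]["p"]; m=np.zeros((400,640),np.uint8); m[v0:v1,u0:u1]=255
    P=cloud(n,F[n]["d"]); hs=cv2.cvtColor(p,cv2.COLOR_RGB2HSV)
    z=P[...,2]; m&=((z>50)*255).astype(np.uint8)
    Q=P[m>0]; print(n,len(Q),np.percentile(Q[:,2],[5,50,95]))
    for lo,hi in((52,72),(80,98)):
        q=Q[(Q[:,2]>lo)&(Q[:,2]<hi)]; print("  ",lo,len(q),np.median(q,0),cv2.minAreaRect(q[:,:2].astype(np.float32)))
    # rays onto planes
    vv,uu=np.where(m>0); zz=z[m>0]; s=(zz<75)
    print("  plate @60",cv2.minAreaRect(plane(n,np.c_[uu,vv][s],60)[:,:2].astype(np.float32)))
    s=zz>80; print("  bar @90",cv2.minAreaRect(plane(n,np.c_[uu,vv][s],90)[:,:2].astype(np.float32)))
for n,uv in(("top",(338,195)),("side",(340,234))):
    m,c,s=blob(wood(F[n]["p"]),uv); vv,uu=np.where(m); z=cloud(n,F[n]["d"])[m][:,2]
    print("tray board @6",n,cv2.minAreaRect(plane(n,np.c_[uu,vv][z<13],6)[:,:2].astype(np.float32)))
    P=cloud(n,F[n]["d"])[m]; q=P[z>26]; print("  dowels",cv2.minAreaRect(q[:,:2].astype(np.float32)),np.median(q,0),np.percentile(q[:,2],80))
go(511,304,110,200)
E
```

```text
top 479 [54.7 59.6 88.2]
   52 410 [ 529.1 -248.6   59.1] ((530.3685302734375, -253.53631591796875), (85.11720275878906, 61.570152282714844), 67.95077514648438)
   80 56 [ 529.7 -253.    87.7] ((529.70703125, -253.85971069335938), (13.479130744934082, 43.729759216308594), 74.407958984375)
  plate @60 ((530.0761108398438, -253.0102081298828), (84.47660827636719, 61.07520294189453), 67.85838317871094)
  bar @90 ((528.5311889648438, -252.87037658691406), (13.690934181213379, 44.9044189453125), 73.79473876953125)
side 1003 [55.6 60.1 89.6]
   52 761 [ 523.3 -268.5   59.5] ((531.1322021484375, -255.77801513671875), (88.65576171875, 61.55046844482422), 68.16683959960938)
   80 165 [ 529.3 -257.4   88.7] ((530.452392578125, -255.0928955078125), (15.229146957397461, 43.56169891357422), 69.43511962890625)
  plate @60 ((527.9957885742188, -258.2491455078125), (91.63371276855469, 63.473297119140625), 68.99404907226562)
  bar @90 ((527.7730712890625, -258.1482849121094), (22.102516174316406, 45.746788024902344), 69.41938781738281)
tray board @6 top ((502.5311279296875, 44.272377014160156), (148.24510192871094, 123.04524993896484), 8.042638778686523)
  dowels ((502.962646484375, 45.60133743286133), (132.3972930908203, 64.22251892089844), 9.42761516571045) [501.8  46.   31. ] 33.56170584234756
tray board @6 side ((504.186767578125, 41.016719818115234), (154.68582153320312, 129.46295166015625), 8.238978385925293)
  dowels ((506.017578125, 41.686866760253906), (122.49301147460938, 65.20954895019531), 6.781059741973877) [502.1  37.5  32. ] 34.01049703081556
turn [-0.  -0.  -0.8] shift [-0.3 -0.1  0.1]
```

```bash
python3 - <<'E'
from h import *
go(511,304,110,200); go(511,304,6,200)
E
```

```text
turn [-1.200e-03 -5.000e-04 -8.188e-01] shift [-0.318  -0.122   0.1208]
turn [-1.200e-03 -5.000e-04 -8.188e-01] shift [-0.318  -0.1219  0.2248]
```

Units first: shifts go in shares of 50 cm and turns go in shares of pi rad. So -0.318 m / 0.5 = -0.636, -0.122 m / 0.5 = -0.244, -0.819 rad / 3.1416 = -0.2607.

Request:
move_arm:
  motion:
    - [0,0,-0.0382,-0.1,-0.04,0.04,0.06]
    - [0,0,-0.0764,-0.2,-0.08,0.08,0.06]
    - [0,0,-0.1146,-0.3,-0.12,0.12,0.06]
    - [0,0,-0.1528,-0.4,-0.16,0.16,0.06]
    - [0,0,-0.191,-0.5,-0.2,0.2,0.06]
    - [-0.0003,0,-0.2292,-0.58,-0.224,0.24,0.06]
    - [-0.0003,0,-0.2607,-0.636,-0.244,0.24,0.06]
    - [-0.0003,0,-0.2607,-0.636,-0.244,0.24,0.06]
  grip_force: 40

```text
clock: 1.1
eef_pos: [512.2, 303.0, 110.7]
tcp_rot: [3.141, -0.0, -2.795]
contact_force: [-0.2, 1.0, 0.7]
opening: 0.701
grasp_force: 0.0
```

```bash
python3 - <<'E'
from h import *
s=sensors.sense();print(s["clock"],s["eef_pos"],s["tcp_rot"],s["qvel"].round(2),s["opening"])
go(511,304,6,200)
r=[]
for n,uv in(("top",(260,193)),("side",(298,180))):
    p,d=grab_frame(n); np.savez(n+"1.npz",p=p,d=d); m,c,st=blob(wood(p),uv); r.append(c); print(n,c,st)
t=grab_frame("top")[0][150:230,200:330]
s=np.load("side1.npz")["p"][110:230,220:380]
cv2.imwrite("pics/c2.png",np.vstack([cv2.resize(t,(640,300)),cv2.resize(s,(640,300))])[...,::-1])
E
```

```text
1.1 [512.23305126 302.95674964 110.68702229] [ 3.14104859e+00 -3.51785147e-04 -2.79469119e+00] [ 0.04 -0.01  0.01  0.01  0.    0.08] 0.7006200659213538
turn [ 0.0005 -0.0004 -0.0022] shift [0.0008 0.0013 0.1047]
top [201.31632653 218.85007849] [ 183  195   41   47 1274]
side [298.02013423 180.40268456] [283 169  32  24 298]
```

View pics/c2.png

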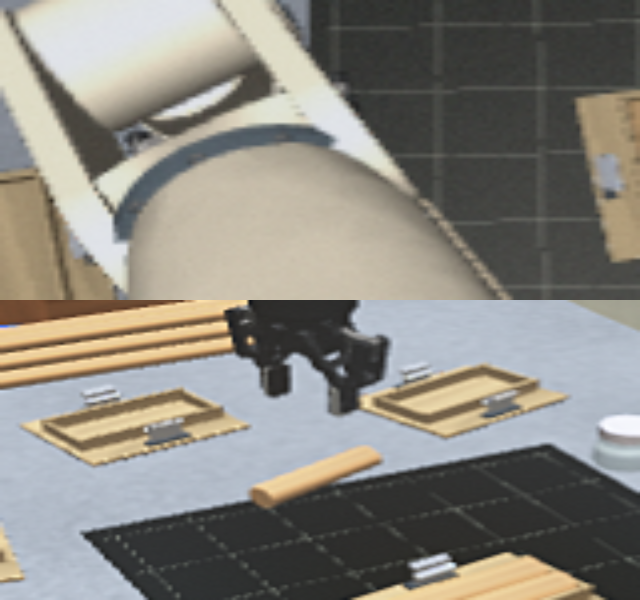

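The side crop shows the gripper straddling the loose dowel (side pixel 298,180), with its axis along it. Descending now.

To row units: 0.104 m / 0.5 = 0.208, 0.0013 m / 0.5 = 0.0026, -0.002 rad / 3.1416 = -0.0006.

Request:
move_arm:
  motion:
    - [0,0,-0.0006,0.001,0.0016,0.06,0.06]
    - [0,0,-0.0006,0.0016,0.0026,0.13,0.06]
    - [0,0,-0.0006,0.0016,0.0026,0.19,0.06]
    - [0,0,-0.0006,0.0016,0.0026,0.208,0.06]
    - [0,0,-0.0006,0.0016,0.0026,0.208,0.06]

```text
clock: 1.88
eef_pos: [509.6, 306.1, 7.4]
tcp_rot: [3.141, -0.0, -2.79]
contact_force: [0.0, 0.6, -0.1]
opening: 0.703
grasp_force: 0.0
```

Request:
move_arm:
  motion:
    - [0,0,0,0,0,0,0.035]
    - [0,0,0,0,0,0,0.03]
    - [0,0,0,0,0,0,0.025]
    - [0,0,0,0,0,0,0.015]
    - [0,0,0,0,0,0,0.015]
    - [0,0,0,0,0,0,0.015]
  grip_force: 30

```text
clock: 2.62
eef_pos: [510.7, 306.0, 8.5]
tcp_rot: [3.14, 0.002, -2.791]
contact_force: [-1.0, -0.1, 5.4]
opening: 0.314
grasp_force: 29.2
```

To row units: -0.11 m / 0.5 = -0.22, -0.08 m / 0.5 = -0.16.

Request:
move_arm:
  motion:
    - [0,0,0,0,0,-0.02,0.015]
    - [0,0,0,0,0,-0.08,0.015]
    - [0,0,0,0,0,-0.16,0.015]
    - [0,0,0,0,0,-0.22,0.015]
    - [0,0,0,0,0,-0.22,0.015]

```text
clock: 3.25
eef_pos: [511.7, 306.4, 120.5]
tcp_rot: [3.14, 0.006, -2.791]
contact_force: [0.4, 0.3, -1.7]
opening: 0.312
grasp_force: 29.8
```

```bash
python3 - <<'E'
from h import *
s=sensors.sense();print(s["clock"],s["eef_pos"],s["tcp_rot"],s["qvel"].round(2),s["opening"],s["contact_force"])
go(503.3,44,110,188.3)
p,d=grab_frame("side"); np.savez("side2.npz",p=p,d=d); 
K,k,T=cam("side"); 
def proj(n,X):
    K,k,T=cam(n); Ti=np.linalg.inv(T); return cv2.projectPoints(np.array(X,float).reshape(-1,1,3),cv2.Rodrigues(Ti[:3,:3])[0],Ti[:3,3],K,np.array([k,0,0,0.]))[0].reshape(-1,2)
c=proj("side",[s["eef_pos"]])[0]; print("tcp px",c)
m,b,st=blob(wood(p),c); print("blob",b,st)
o,dd=rays("side",[b]); dd=dd[0]
# point on ray in the vertical plane through tcp along the dowel axis
yaw=s["tcp_rot"][2]; nrm=np.array([np.sin(yaw),-np.cos(yaw),0]); t=((s["eef_pos"]-o)@nrm)/(dd@nrm); q=o+t*dd
print("dowel centre minus tcp", q-s["eef_pos"], "along", (q-s["eef_pos"])@[np.cos(yaw),np.sin(yaw),0])
u,v=c.astype(int); cv2.imwrite("pics/c3.png",cv2.resize(p[v-50:v+40,u-60:u+60],(720,540),interpolation=cv2.INTER_CUBIC)[...,::-1])
E
```

```text
3.25 [511.68950013 306.37641654 120.5211864 ] [ 3.13973239  0.0056514  -2.79053146] [-0.    0.04  0.04 -0.   -0.03 -0.  ] 0.31230315072113135 [ 0.43831026  0.31803929 -1.65780823]
turn [0.0024 0.0054 0.2062] shift [ 0.0982 -0.2435  0.0095]
tcp px [296.33517849 149.31093975]
blob [308.86153846 142.13846154] [305 137   9  11  65]
dowel centre minus tcp [50.09948681 18.34801318  1.26030828] along -53.3536143635075
```

View pics/c3.png

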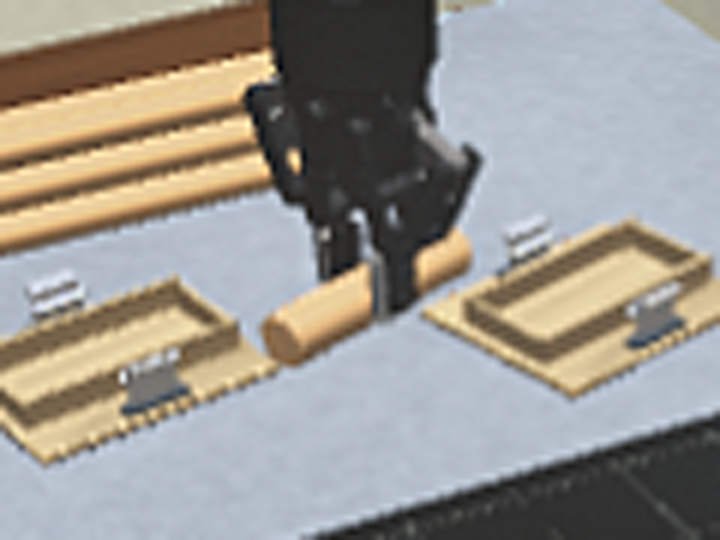

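```bash
cat >> h.py <<'E'
def proj(n,X):
    K,k,T=cam(n); Ti=np.linalg.inv(T); return cv2.projectPoints(np.array(X,float).reshape(-1,1,3),cv2.Rodrigues(Ti[:3,:3])[0],Ti[:3,3],K,np.array([k,0,0,0.]))[0].reshape(-1,2)
E
python3 - <<'E'
from h import *
s=sensors.sense(); t=s["eef_pos"]; a=np.array([np.cos(.349),np.sin(.349),0]); n=np.array([a[1],-a[0],0])
for z in (-10,-5,0,5,10): print(z,"tip",proj("side",[t+n*14+[0,0,z],t+n*22+[0,0,z]]).round(1).tolist(),"end",proj("side",[t-60*a+[0,0,z],t+60*a+[0,0,z]]).round(1).tolist())
F=np.load("side2.npz"); P=cloud("side",F["d"]); w=wood(F["p"])>0; u=np.zeros_like(w); u[128:162,276:320]=1
q=P[w&u]; q=q[(q[:,2]>90)&(np.abs((q-t)@n)<30)]-t; al=q@a; print(len(q),"along range",al.min(),al.max(),"z",np.percentile(q[:,2],[5,50,95]))
for lo,hi in((-60,-35),(-35,-10),(10,35),(35,60)):
    g=q[(al>lo)&(al<hi)]; print(lo,len(g),np.percentile(g[:,2],[5,90]) if len(g) else "")
E
```

```text
-10 tip [[299.7, 154.6], [301.7, 155.5]] end [[281.4, 161.2], [310.3, 145.3]]
-5 tip [[299.7, 153.1], [301.7, 154.1]] end [[281.3, 159.6], [310.3, 143.9]]
0 tip [[299.6, 151.6], [301.6, 152.5]] end [[281.2, 158.1], [310.2, 142.4]]
5 tip [[299.5, 150.1], [301.6, 151.0]] end [[281.1, 156.6], [310.2, 140.9]]
10 tip [[299.5, 148.6], [301.5, 149.5]] end [[281.0, 155.1], [310.2, 139.4]]
228 along range -57.45087030102108 60.834414230137504 z [ 1.63403986 13.71265557 21.19548328]
-60 92 [-1.31598346 20.09649604]
-35 61 [ 2.99482233 20.59801379]
10 15 [ 4.08503175 18.48441498]
35 36 [ 3.27489461 17.81275628]
```

To row units: -0.2435 m / 0.5 = -0.487, -0.22 m / 0.5 = -0.44, 0.206 rad / 3.1416 = 0.0656.

Request:
move_arm:
  motion:
    - [0,0,0.0095,0.028,-0.07,0,0.015]
    - [0,0,0.0191,0.056,-0.14,0,0.015]
    - [0,0,0.0286,0.084,-0.21,0,0.015]
    - [0,0,0.0382,0.112,-0.28,0,0.015]
    - [0,0,0.0477,0.144,-0.36,0.01,0.015]
    - [0.0006,0.0016,0.0605,0.176,-0.44,0.02,0.015]
    - [0.0006,0.0016,0.0656,0.196,-0.487,0.02,0.015]
    - [0.0006,0.0016,0.0656,0.196,-0.487,0.02,0.015]

```text
clock: 4.3
eef_pos: [500.7, 41.7, 106.0]
tcp_rot: [-3.14, -0.007, -2.999]
contact_force: [-0.8, -0.3, -0.3]
opening: 0.313
grasp_force: 29.9
```

Request:
move_arm:
  motion:
    - [0,0,0,0,0,0,0.015]
    - [0,0,0,0,0,0,0.015]

```text
clock: 4.55
eef_pos: [501.7, 44.0, 106.8]
tcp_rot: [-3.14, -0.005, -2.995]
contact_force: [1.2, 0.2, -1.0]
opening: 0.313
grasp_force: 29.9
```

```bash
python3 - <<'E'
from h import *
np.set_printoptions(precision=2,suppress=True)
s=sensors.sense(); t=s["eef_pos"]; yaw=s["tcp_rot"][2]; print(s["clock"],t,s["tcp_rot"],s["contact_force"])
a=-np.array([np.cos(yaw),np.sin(yaw),0]); n=np.array([a[1],-a[0],0])
for nm in("side","top"):
    p,d=grab_frame(nm); np.savez(nm+"3.npz",p=p,d=d)
    P=cloud(nm,d)-t; w=(wood(p)>0)&(P[...,2]>-10)&(P[...,2]<30)&(np.abs(P@n)<30)&(np.abs(P@a)<70)
    q=P[w]; 
    if len(q)<20: print(nm,"few");continue
    al=q@a; print(nm,len(q),"along",np.percentile(al,[1,99]),"z",np.percentile(q[:,2],[5,90,97]),"lat",np.percentile(q@n,[3,50,97]))
# tray steel tongues from first frames
F={k:np.load(k+"0.npz") for k in("top","side")}
for k in F:
    p=F[k]["p"]; P=cloud(k,F[k]["d"]); c=np.array([503.3,44,0]); ah=np.array([np.cos(.1445),np.sin(.1445),0]); nh=np.array([-ah[1],ah[0],0])
    L=P-c; x=L@ah; y=L@nh; z=P[...,2]
    for sg in(1,-1):
        m=(np.abs(x)<25)&(sg*y>38)&(sg*y<60)&(z>25)&(z<45); print(k,sg,m.sum(),"x",np.percentile(x[m],[3,97]),"y",np.percentile(y[m],[3,50,97]))
    m=(np.abs(x)<50)&(np.abs(y)<24)&(z>25)&(z<40); 
    for sg in(1,-1):
        g=m&(sg*y>0); yy=y[g];zz=z[g]
        A=np.c_[yy,np.ones(len(yy))]; f=np.linalg.lstsq(A,yy**2+zz**2,rcond=None)
        # circle of known z centre 20, R14: z=20+sqrt(196-(y-y0)^2): grid-free LSQ
        from scipy.optimize import least_squares
        r=least_squares(lambda v:np.hypot(y[g]-v[0],z[g]-v[1])-14,[sg*14,20],loss="soft_l1"); print("  rod",sg,g.sum(),r.x)
        xx=x[(sg*y>5)&(sg*y<22)&(z>27)&(np.abs(x)<75)]; print("   ends",np.percentile(xx,[1,99]))
go(503.3,44,60,188.3)
E
```

```text
4.55 [501.74  43.98 106.82] [-3.14 -0.   -3.  ] [ 1.15  0.23 -1.  ]
side 346 along [-57.87  60.15] z [ 0.27 19.3  20.61] lat [-8.01 10.54 15.98]
top few
top 1 40 x [-14.65  15.22] y [45.98 52.63 59.21]
top -1 39 x [-14.96  13.25] y [-56.36 -50.35 -42.4 ]
  rod 1 183 [15.42 18.85]
   ends [-59.02  58.7 ]
  rod -1 204 [-13.08  18.77]
   ends [-59.1   58.16]
side 1 68 x [-13.09  16.35] y [41.87 49.9  57.44]
side -1 33 x [-13.49  17.11] y [-59.32 -53.74 -46.83]
  rod 1 254 [13.4  20.33]
   ends [-57.94  60.61]
  rod -1 191 [-14.81  20.03]
   ends [-58.1   61.15]
turn [-0. -0.  0.] shift [-0.   -0.    0.05]
```

```bash
python3 - <<'E'
from h import *
from scipy.optimize import least_squares
np.set_printoptions(precision=2,suppress=True)
s=sensors.sense(); t=s["eef_pos"]; print(s["clock"],t)
yaw=s["tcp_rot"][2]; a=-np.array([np.cos(yaw),np.sin(yaw),0]); n=np.array([-a[1],a[0],0])
F=np.load("side3.npz"); P=cloud("side",F["d"])-t; w=(wood(F["p"])>0)&(P[...,2]>-10)&(P[...,2]<30)&(np.abs(P@n)<25)&(np.abs(P@a)<58)
q=P[w]; y=q@n; z=q[:,2]
for f in (None,(np.abs(q@a)>15)):
    g=slice(None) if f is None else f
    print("held dowel lat(+y tray),z rel TCP",least_squares(lambda v:np.hypot(y[g]-v[0],z[g]-v[1])-14,[0,7],loss="soft_l1").x)
print("axis slope", np.polyfit((q@a),y,1)[0], np.polyfit((q@a),z,1)[0])
E
```

```text
4.65 [501.78  43.91 106.93]
held dowel lat(+y tray),z rel TCP [-0.44  5.63]
held dowel lat(+y tray),z rel TCP [-0.51  5.65]
axis slope -0.07366617069508775 -0.01728624882268673
```

```bash
python3 -c "
from h import *
go(503.6,44.2,45,188.3)"
```

```text
turn [-0.0015 -0.0047  0.0016] shift [-0.0021  0.0001  0.0619]
```

To row units: 0.062 m / 0.5 = 0.124, 0.055 m / 0.5 = 0.11, -0.005 rad / 3.1416 = -0.0016.

Request:
move_arm:
  motion:
    - [0,-0.001,0,-0.002,0,0.04,0.015]
    - [-0.0003,-0.0016,0.0003,-0.004,0,0.08,0.015]
    - [-0.0003,-0.0016,0.0003,-0.004,0,0.11,0.015]
    - [-0.0003,-0.0016,0.0003,-0.004,0,0.124,0.015]
    - [-0.0003,-0.0016,0.0003,-0.004,0,0.124,0.015]
    - [-0.0003,-0.0016,0.0003,-0.004,0,0.124,0.015]

```text
clock: 5.4
eef_pos: [504.0, 43.4, 45.5]
tcp_rot: [-3.141, 0.001, -2.997]
contact_force: [0.5, 0.1, -0.7]
opening: 0.317
grasp_force: 29.9
```

```bash
python3 -c "
from h import *
print(sensors.sense()['eef_pos'],sensors.sense()['contact_force'])
go(503.6,44.2,40,188.3)"
```

```text
[503.95746025  43.37704228  45.48649674] [ 0.50118841  0.12495818 -0.70600803]
turn [-0.0006  0.0012 -0.0006] shift [0.0002 0.0009 0.0055]
```

To row units: 0.005 m / 0.5 = 0.01, 0.001 m / 0.5 = 0.002.

Request:
move_arm:
  motion:
    - [0,0,0,0,0.0008,0.002,0.015]
    - [0,0,0,0,0.0016,0.004,0.015]
    - [0,0,0,0,0.0016,0.006,0.015]
    - [0,0,0,0,0.0016,0.008,0.015]
    - [0,0,0,0,0.0016,0.01,0.015]
    - [0,0,0,0,0.0016,0.01,0.015]

```text
clock: 6.15
eef_pos: [503.3, 44.1, 39.9]
tcp_rot: [-3.141, 0.0, -2.997]
contact_force: [-0.5, 0.4, -0.6]
opening: 0.317
grasp_force: 29.9
```

To row units: 0.001 m / 0.5 = 0.002, 0.0005 m / 0.5 = 0.001.

Request:
move_arm:
  motion:
    - [0,0,0,0,0,0.001,0.015]
    - [0,0,0,0,0,0.002,0.015]
    - [0,0,0,0,0,0.002,0.015]

```text
clock: 6.52
eef_pos: [503.4, 44.1, 39.0]
tcp_rot: [-3.141, 0.0, -2.997]
contact_force: [-0.1, 0.7, -1.2]
opening: 0.313
grasp_force: 29.9
```

To row units: 0.001 m / 0.5 = 0.002, 0.0005 m / 0.5 = 0.001.

Request:
move_arm:
  motion:
    - [0,0,0,0,0,0.001,0.015]
    - [0,0,0,0,0,0.002,0.015]
    - [0,0,0,0,0,0.002,0.015]

```text
clock: 6.9
eef_pos: [503.6, 43.8, 38.7]
tcp_rot: [-3.141, 0.001, -2.997]
contact_force: [-2.6, -3.4, 10.0]
opening: 0.314
grasp_force: 30.9
```

To row units: 0.001 m / 0.5 = 0.002, 0.0005 m / 0.5 = 0.001.

Request:
move_arm:
  motion:
    - [0,0,0,0,0,0.001,0.015]
    - [0,0,0,0,0,0.002,0.015]
    - [0,0,0,0,0,0.002,0.015]

```text
clock: 7.28
eef_pos: [503.6, 43.5, 38.5]
tcp_rot: [-3.14, 0.001, -2.997]
contact_force: [-6.0, -6.4, 22.3]
opening: 0.312
grasp_force: 32.1
```

To row units: -0.0016 m / 0.5 = -0.0032, -0.0008 m / 0.5 = -0.0016.

Request:
move_arm:
  motion:
    - [0,0,0,0,0,-0.0016,0.015]
    - [0,0,0,0.0006,-0.0012,-0.0032,0.015]
    - [0,0,0,0.0006,-0.0016,-0.0032,0.015]
    - [0,0,0,0.0006,-0.0016,-0.0032,0.015]

```text
clock: 7.78
eef_pos: [503.3, 43.3, 38.7]
tcp_rot: [-3.141, 0.0, -2.997]
contact_force: [-1.2, 0.0, 3.1]
opening: 0.313
grasp_force: 30.2
```

To row units: 0.0004 m / 0.5 = 0.0008.

Request:
move_arm:
  motion:
    - [0,0,0,0,0,0.0008,0.015]
    - [0,0,0,0,0,0.0008,0.015]

```text
clock: 8.02
eef_pos: [503.3, 43.3, 38.6]
tcp_rot: [-3.141, 0.001, -2.997]
contact_force: [-3.0, 0.4, 9.1]
opening: 0.312
grasp_force: 30.8
```

To row units: -0.0005 m / 0.5 = -0.001.

Request:
move_arm:
  motion:
    - [0,0,0,0,0,-0.001,0.015]
    - [0,0,0,0,0,-0.001,0.03]
    - [0,0,0,0,0,-0.001,0.034]
    - [0,0,0,0,0,-0.001,0.04]
    - [0,0,0,0,0,-0.001,0.05]
    - [0,0,0,0,0,-0.001,0.05]

```text
clock: 8.78
eef_pos: [503.2, 43.3, 38.7]
tcp_rot: [-3.141, 0.0, -2.997]
contact_force: [0.8, -0.1, 0.6]
opening: 0.584
grasp_force: 0.0
```

To row units: -0.15 m / 0.5 = -0.3, -0.14 m / 0.5 = -0.28.

Request:
move_arm:
  motion:
    - [0,0,0,0,0,-0.02,0.05]
    - [0,0,0,0,0,-0.1,0.05]
    - [0,0,0,0,0,-0.2,0.05]
    - [0,0,0,-0.06,-0.1,-0.28,0.05]
    - [0,0,0,-0.06,-0.2,-0.28,0.05]
    - [0,0,0,-0.06,-0.3,-0.28,0.05]

```text
clock: 9.52
eef_pos: [555.6, -102.5, 180.8]
tcp_rot: [-3.14, 0.003, -2.997]
contact_force: [0.3, 1.1, -0.1]
opening: 0.59
grasp_force: 0.0
```

```bash
python3 - <<'E'
from h import *
np.set_printoptions(precision=2,suppress=True)
s=sensors.sense(); print(s["clock"],s["eef_pos"])
yt=np.radians(188.3-180); a=np.array([np.cos(yt),np.sin(yt),0]); n=np.array([-a[1],a[0],0]); c=np.array([503.3,43.3,0])
from scipy.optimize import least_squares
for nm in("side","top"):
    p,d=grab_frame(nm); np.savez(nm+"4.npz",p=p,d=d)
    P=cloud(nm,d)-c; x=P@a;y=P@n;z=P[...,2]
    m=(wood(p)>0)&(z>46)&(z<64)&(np.abs(y)<20)&(np.abs(x)<75)
    print(nm,m.sum(),"x",np.percentile(x[m],[1,99]),"z",np.percentile(z[m],[50,95]),least_squares(lambda v:np.hypot(y[m]-v[0],z[m]-v[1])-14,[0,44],loss="soft_l1").x,"slope",np.polyfit(x[m],y[m],1)[0],np.polyfit(x[m],z[m],1)[0])
go(530,-254.5,150,158)
q=np.load("side4.npz")["p"][190:270,290:390]; w=np.load("top4.npz")["p"][160:230,290:390]
cv2.imwrite("pics/c4.png",np.hstack([cv2.resize(q,(400,320)),cv2.resize(w,(400,320))])[...,::-1])
E
```

```text
9.525 [ 555.58 -102.5   180.78]
side 385 x [-57.37  61.28] z [55.31 59.18] [-0.93 43.95] slope -0.0026693321606141495 0.006594145635239422
top 295 x [-58.93  57.74] z [54.78 60.17] [ 1.85 43.25] slope 0.0012834689479467524 -0.004775454068925137
turn [-0.    0.    0.53] shift [ 0.05 -0.14  0.03]
```

View pics/c4.png

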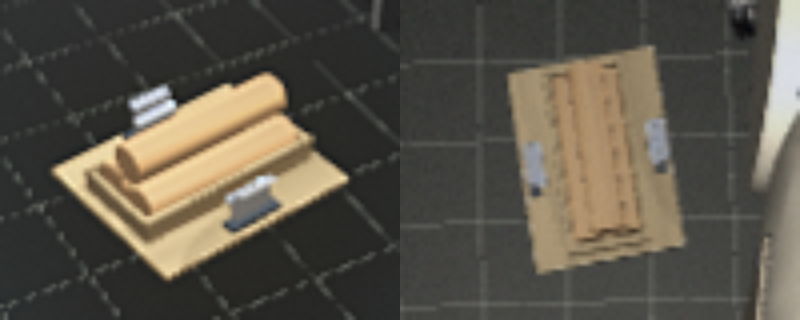

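The side and top crops show the loose dowel lying in the groove, level and centred (centre z≈44). Next is the cover.

```bash
python3 -c "
from h import *
np.set_printoptions(precision=4,suppress=True)
s=sensors.sense();print(s['eef_pos'],s['qvel'])
go(530.3,-254.7,130,158)"
```

```text
[ 555.2494 -104.9342  179.9677] [ 0.057  -0.0074  0.0353  0.0341  0.0043  0.0661]
turn [-0.0018  0.0028  0.525 ] shift [ 0.0459 -0.1447  0.0502]
```

To row units: -0.143 m / 0.5 = -0.286, -0.14 m / 0.5 = -0.28, 0.525 rad / 3.1416 = 0.1671.

Request:
move_arm:
  motion:
    - [0,0,0.0318,0.018,-0.06,0.02,0.05]
    - [0,0,0.0637,0.036,-0.12,0.04,0.05]
    - [0,0,0.0955,0.054,-0.18,0.06,0.05]
    - [0,0,0.1273,0.072,-0.24,0.08,0.05]
    - [-0.0006,0.001,0.1592,0.09,-0.28,0.1,0.05]
    - [-0.0006,0.001,0.1671,0.092,-0.286,0.1,0.05]
    - [-0.0006,0.001,0.1671,0.092,-0.286,0.1,0.05]
    - [-0.0006,0.001,0.1671,0.092,-0.286,0.1,0.05]

```text
clock: 10.62
eef_pos: [529.9, -248.2, 129.5]
tcp_rot: [3.141, -0.002, 2.763]
contact_force: [-0.1, -0.1, -0.7]
opening: 0.583
grasp_force: 0.0
```

Request:
move_arm:
  motion:
    - [0,0,0,0,0,0,0.05]
    - [0,0,0,0,0,0,0.05]

```text
clock: 10.88
eef_pos: [529.7, -248.6, 129.1]
tcp_rot: [3.141, -0.002, 2.762]
contact_force: [-0.2, -0.0, -0.1]
opening: 0.585
grasp_force: 0.0
```

```bash
python3 - <<'E'
from h import *
np.set_printoptions(precision=4,suppress=True)
s=sensors.sense();print(s['eef_pos'],s['qvel'])
go(530.3,-254.7,64,158)
p,d=grab_frame("side"); c=proj("side",[[530,-254,90]])[0].astype(int); print(c)
cv2.imwrite("pics/c5.png",cv2.resize(p[c[1]-60:c[1]+50,c[0]-70:c[0]+70],(700,550),interpolation=cv2.INTER_CUBIC)[...,::-1])
E
```

```text
[ 529.6575 -248.5591  129.0744] [-0.0051  0.0023 -0.0009  0.0008 -0.0009  0.0021]
turn [ 0.0009 -0.0025  0.0041] shift [-0.003  -0.0055  0.0651]
[424 282]
```

View pics/c5.png

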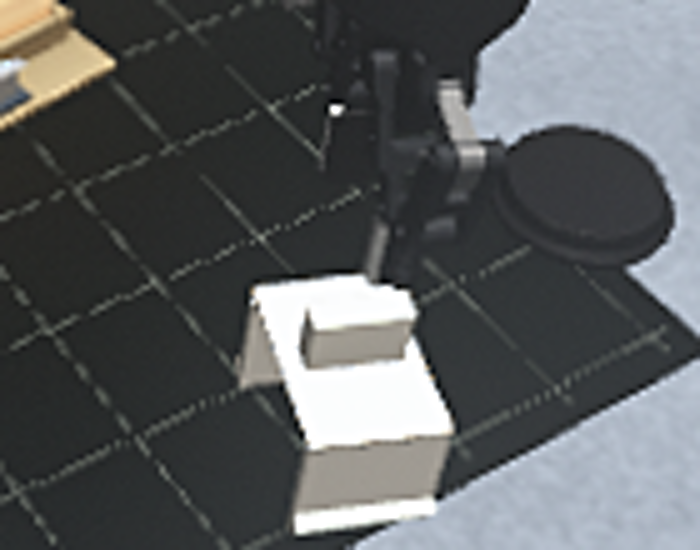

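The crop shows the gripper above and slightly behind the bar (bar centre at side pixel ≈(425,288)), with its axis parallel to the bar. I'm correcting 5.5 mm sideways and descending.

To row units: 0.065 m / 0.5 = 0.13, 0.064 m / 0.5 = 0.128, 0.004 rad / 3.1416 = 0.0013.

Request:
move_arm:
  motion:
    - [0,0,0,-0.004,-0.006,0,0.05]
    - [0.0003,-0.0006,0.0013,-0.006,-0.011,0.02,0.05]
    - [0.0003,-0.0006,0.0013,-0.006,-0.011,0.07,0.05]
    - [0.0003,-0.0006,0.0013,-0.006,-0.011,0.11,0.05]
    - [0.0003,-0.0006,0.0013,-0.006,-0.011,0.128,0.05]
    - [0.0003,-0.0006,0.0013,-0.006,-0.011,0.13,0.05]
    - [0.0003,-0.0006,0.0013,-0.006,-0.011,0.13,0.05]

```text
clock: 11.8
eef_pos: [530.4, -255.3, 64.3]
tcp_rot: [-3.141, 0.0, 2.757]
contact_force: [-0.5, -0.2, 1.0]
opening: 0.586
grasp_force: 0.0
```

Request:
move_arm:
  motion:
    - [0,0,0,0,0,0,0.03]
    - [0,0,0,0,0,0,0.02]
    - [0,0,0,0,0,0,0.012]
    - [0,0,0,0,0,0,0.005]
    - [0,0,0,0,0,0,0.002]
    - [0,0,0,0,0,0,0.002]
  grip_force: 40

```text
clock: 12.55
eef_pos: [530.2, -255.1, 64.1]
tcp_rot: [-3.142, -0.0, 2.757]
contact_force: [-0.7, 2.3, 3.9]
opening: 0.156
grasp_force: 41.0
```

To row units: -0.11 m / 0.5 = -0.22, -0.09 m / 0.5 = -0.18.

Request:
move_arm:
  motion:
    - [0,0,0,0,0,0,0.002]
    - [0,0,0,0,0,0,0.002]
    - [0,0,0,0,0,-0.02,0.002]
    - [0,0,0,0,0,-0.06,0.002]
    - [0,0,0,0,0,-0.12,0.002]
    - [0,0,0,0,0,-0.18,0.002]
    - [0,0,0,0,0,-0.22,0.002]
    - [0,0,0,0,0,-0.22,0.002]
  grip_force: 100

```text
clock: 13.55
eef_pos: [531.0, -255.6, 175.6]
tcp_rot: [-3.141, 0.002, 2.757]
contact_force: [0.8, 0.4, -1.0]
opening: 0.139
grasp_force: 97.7
```

```bash
python3 - <<'E'
from h import *
np.set_printoptions(precision=4,suppress=True)
s=sensors.sense();print(s["clock"],s['eef_pos'],s["tcp_rot"],s['qvel'],s["contact_force"],s["opening"])
go(504,43.5,160,188.3)
E
```

```text
13.55 [ 530.9864 -255.6074  175.6176] [-3.1411  0.0025  2.7568] [-0.0013  0.0313  0.0324  0.0004 -0.0223  0.0003] [ 0.8397  0.4119 -1.0122] 0.1386920193975805
turn [-0.0011  0.0023 -0.5297] shift [0.1373 0.2671 0.0152]
```

To row units: 0.267 m / 0.5 = 0.534, 0.237 m / 0.5 = 0.474, -0.53 rad / 3.1416 = -0.1687.

Request:
move_arm:
  motion:
    - [0,0,-0.0159,0.028,0.054,0,0.002]
    - [0,0,-0.0382,0.064,0.124,0,0.002]
    - [0,0,-0.0605,0.1,0.194,0,0.002]
    - [0,0,-0.0828,0.136,0.264,0,0.002]
    - [0,0,-0.105,0.172,0.334,0,0.002]
    - [0,0,-0.1273,0.208,0.404,0,0.002]
    - [0,0,-0.1496,0.244,0.474,0,0.002]
    - [-0.0003,0.0006,-0.1687,0.274,0.534,0,0.002]

```text
clock: 14.55
eef_pos: [502.3, 45.1, 172.8]
tcp_rot: [3.14, -0.004, -2.994]
contact_force: [0.7, -0.6, -1.5]
opening: 0.14
grasp_force: 97.7
```

Request:
move_arm:
  motion:
    - [0,0,0,0,0,0,0.002]
    - [0,0,0,0,0,0,0.002]
    - [0,0,0,0,0,0,0.002]

```text
clock: 14.92
eef_pos: [503.2, 43.0, 173.6]
tcp_rot: [3.14, -0.003, -2.998]
contact_force: [-0.3, 0.3, -1.1]
opening: 0.143
grasp_force: 97.8
```

```bash
cat > m.py <<'E'
from h import *
from scipy.optimize import least_squares
np.set_printoptions(precision=2,suppress=True)
s=sensors.sense(); t=s["eef_pos"]; print(s["clock"],t,s["tcp_rot"],s["contact_force"],s["opening"])
yt=np.radians(8.3); a=np.array([np.cos(yt),np.sin(yt),0]); n=np.array([-a[1],a[0],0])
p,d=grab_frame("side"); P=cloud("side",d)-t; x=P@a;y=P@n;z=P[...,2]
hs=cv2.cvtColor(p,cv2.COLOR_RGB2HSV); wt=(hs[...,1]<45)&(hs[...,2]>110)
m=wt&(z>-9)&(z<6)&(np.abs(y)<60)&(np.abs(x)<50)
q=np.c_[x[m],y[m]].astype(np.float32); print("plate n",len(q),cv2.minAreaRect(q),"z",np.median(z[m]),"tilt",np.linalg.lstsq(np.c_[q,np.ones(len(q))],z[m],rcond=None)[0])
L=wt&(z<-9)&(z>-75)&(y<-30)&(y>-60)&(np.abs(x)<45); print("leg",L.sum(),"x",np.percentile(x[L],[2,98]),"y",np.percentile(y[L],[5,50]),"z",np.percentile(z[L],[1,3]))
import time; f=f"pics/m{int(time.time())}.png"; c=proj("side",[t-[0,0,30]])[0].astype(int)
cv2.imwrite(f,cv2.resize(p[c[1]-50:c[1]+60,c[0]-70:c[0]+70],(700,550),interpolation=cv2.INTER_CUBIC)[...,::-1]); print(f)
np.set_printoptions(precision=4,suppress=True); go(504,43.5,95,188.3)
E
python3 m.py
```

```text
14.925 [503.24  42.96 173.58] [ 3.14 -0.   -3.  ] [-0.29  0.34 -1.06] 0.14286352373220793
plate n 411 ((0.9857406616210938, -1.4644813537597656), (88.58192443847656, 60.17015838623047), 89.98765563964844) z -3.9574134156691514 tilt [ 0.01  0.01 -3.66]
leg 369 x [-28.71  30.37] y [-46.24 -42.57] z [-60.86 -57.94]
pics/m1795906577.png
turn [ 0.0016 -0.0028 -0.0011] shift [-0.001   0.0003  0.0787]
```

To row units: 0.08 m / 0.5 = 0.16, 0.074 m / 0.5 = 0.148, -0.002 rad / 3.1416 = -0.0006.

Request:
move_arm:
  motion:
    - [0.0003,-0.0006,-0.0003,-0.001,0.0006,0.04,0.002]
    - [0.0003,-0.0006,-0.0003,-0.002,0.0006,0.08,0.002]
    - [0.0003,-0.0006,-0.0003,-0.002,0.0006,0.12,0.002]
    - [0.0003,-0.0006,-0.0003,-0.002,0.0006,0.148,0.002]
    - [0.0003,-0.0006,-0.0003,-0.002,0.0006,0.16,0.002]
    - [0.0003,-0.0006,-0.0003,-0.002,0.0006,0.16,0.002]
    - [0.0003,-0.0006,-0.0003,-0.002,0.0006,0.16,0.002]

```text
clock: 15.85
eef_pos: [504.6, 44.4, 94.5]
tcp_rot: [3.141, 0.001, -2.995]
contact_force: [0.6, -0.6, -1.1]
opening: 0.145
grasp_force: 97.9
```

```bash
python3 m.py
```

```text
15.85 [504.6   44.38  94.49] [ 3.14  0.   -3.  ] [ 0.65 -0.59 -1.11] 0.14454353123939953
plate n 391 ((1.6125717163085938, -0.7416496276855469), (63.18825149536133, 88.28504943847656), 1.7217625379562378) z -3.953626729219579 tilt [ 0.    0.01 -3.64]
leg 365 x [-28.17  28.75] y [-54.12 -42.95] z [-73.86 -70.9 ]
pics/m1795906597.png
turn [0.0007 0.0008 0.0013] shift [ 0.0007 -0.0008 -0.0005]
```

To row units: 0.003 m / 0.5 = 0.006, 0.001 m / 0.5 = 0.002, 0.001 rad / 3.1416 = 0.0003.

Request:
move_arm:
  motion:
    - [0.0003,0.0003,0.0003,0.0014,-0.0016,0.002,0.002]
    - [0.0003,0.0003,0.0003,0.0014,-0.0016,0.006,0.002]
    - [0.0003,0.0003,0.0003,0.0014,-0.0016,0.006,0.002]
    - [0.0003,0.0003,0.0003,0.0014,-0.0016,0.006,0.002]

```text
clock: 16.4
eef_pos: [503.6, 43.5, 90.9]
tcp_rot: [-3.141, -0.001, -2.996]
contact_force: [0.2, -0.2, -2.5]
opening: 0.148
grasp_force: 97.9
```

```bash
python3 m.py
```

```text
16.4 [503.56  43.51  90.92] [-3.14 -0.   -3.  ] [ 0.18 -0.22 -2.51] 0.14794126045278133
plate n 384 ((1.1033821105957031, -1.3960800170898438), (60.89552688598633, 87.65969848632812), 1.2942068576812744) z -3.861088962149651 tilt [-0.    0.01 -3.61]
leg 368 x [-28.07  27.8 ] y [-54.36 -43.  ] z [-73.58 -69.37]
pics/m1795906608.png
turn [-0.0003 -0.0013  0.0004] shift [-0.0004 -0.0001 -0.0041]
```

View pics/m1795906608.png

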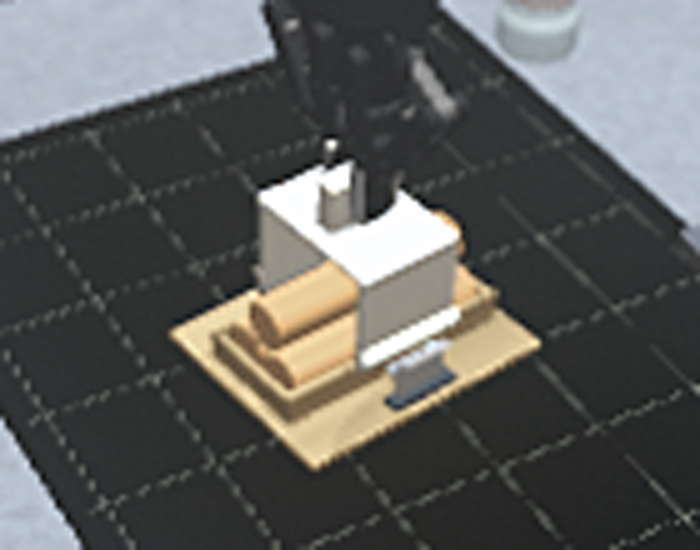

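The crop shows the cover straddling the three dowels. Its near leg is just above and inside the near tongue (side crop ≈(415,360)) and centred on it along x. Pressing down in small steps.

To row units: 0.006 m / 0.5 = 0.012, 0.0045 m / 0.5 = 0.009, -0.001 rad / 3.1416 = -0.0003.

Request:
move_arm:
  motion:
    - [0,0,0,0,0,0.003,0.002]
    - [0,-0.0003,0,0,0,0.006,0.002]
    - [0,-0.0003,0,0,0,0.009,0.002]
    - [0,-0.0003,0,0,0,0.012,0.002]
    - [0,-0.0003,0,0,0,0.012,0.002]
    - [0,-0.0003,0,0,0,0.012,0.002]
  grip_force: 110

```text
clock: 17.2
eef_pos: [503.8, 43.5, 85.2]
tcp_rot: [-3.141, 0.0, -2.996]
contact_force: [-0.8, -0.3, 4.4]
opening: 0.141
grasp_force: 109.8
```

To row units: 0.002 m / 0.5 = 0.004, 0.001 m / 0.5 = 0.002.

Request:
move_arm:
  motion:
    - [0,0,0,0,0,0.002,0.002]
    - [0,0,0,0,0,0.004,0.002]
    - [0,0,0,0,0,0.004,0.002]

```text
clock: 17.58
eef_pos: [504.3, 43.5, 83.6]
tcp_rot: [-3.141, 0.001, -2.996]
contact_force: [-0.4, -0.3, 9.1]
opening: 0.142
grasp_force: 110.5
```

To row units: 0.002 m / 0.5 = 0.004, 0.001 m / 0.5 = 0.002.

Request:
move_arm:
  motion:
    - [0,0,0,0,0,0.002,0.002]
    - [0,0,0,0,0,0.004,0.002]
    - [0,0,0,0,0,0.004,0.002]

```text
clock: 17.95
eef_pos: [504.7, 43.6, 81.9]
tcp_rot: [-3.141, 0.002, -2.996]
contact_force: [-0.0, 0.1, 11.7]
opening: 0.14
grasp_force: 110.9
```

To row units: 0.002 m / 0.5 = 0.004, 0.001 m / 0.5 = 0.002.

Request:
move_arm:
  motion:
    - [0,0,0,0,0,0.002,0.002]
    - [0,0,0,0,0,0.004,0.002]
    - [0,0,0,0,0,0.004,0.002]

```text
clock: 18.32
eef_pos: [504.5, 43.5, 79.3]
tcp_rot: [-3.141, 0.002, -2.996]
contact_force: [1.9, -0.4, 1.8]
opening: 0.144
grasp_force: 109.8
```

To row units: 0.002 m / 0.5 = 0.004, 0.001 m / 0.5 = 0.002.

Request:
move_arm:
  motion:
    - [0,0,0,0,0,0.002,0.002]
    - [0,0,0,0,0,0.004,0.002]
    - [0,0,0,0,0,0.004,0.002]

```text
clock: 18.7
eef_pos: [502.8, 43.4, 76.1]
tcp_rot: [-3.141, -0.002, -2.996]
contact_force: [1.5, -0.6, -10.2]
opening: 0.144
grasp_force: 107.6
```

```bash
python3 m.py
```

```text
18.7 [502.81  43.38  76.08] [-3.14 -0.   -3.  ] [  1.46  -0.63 -10.2 ] 0.1440980714892339
plate n 387 ((0.09374237060546875, -1.8707084655761719), (61.599647521972656, 87.92383575439453), 1.8469723463058472) z -3.932814531722073 tilt [-0.    0.01 -3.6 ]
leg 313 x [-28.59  28.37] y [-55.92 -42.93] z [-64.96 -60.49]
pics/m1795906652.png
turn [-0.0003 -0.0018  0.0003] shift [-0.0011 -0.     -0.0189]
```

Request:
move_arm:
  motion:
    - [0,0,0,0,0,0.003,0.002]
    - [0,0,0,0,0,0.006,0.002]
    - [0,0,0,0,0,0.008,0.002]
    - [0,0,0,0,0,0.008,0.002]
    - [0,0,0,0,0,0.008,0.002]

```text
clock: 19.38
eef_pos: [503.6, 43.5, 73.1]
tcp_rot: [-3.141, -0.0, -2.996]
contact_force: [-0.3, 0.2, -2.8]
opening: 0.144
grasp_force: 108.8
```

To row units: 0.001 m / 0.5 = 0.002.

Request:
move_arm:
  motion:
    - [0,0,0,0,0,0.002,0.002]
    - [0,0,0,0,0,0.002,0.002]
    - [0,0,0,0,0,0.002,0.002]

```text
clock: 19.75
eef_pos: [503.5, 43.5, 71.9]
tcp_rot: [-3.141, -0.0, -2.996]
contact_force: [-0.2, -0.1, -0.5]
opening: 0.14
grasp_force: 108.8
```

Foot is at about 8 mm. Going down to the board in 1 mm steps.

To row units: 0.001 m / 0.5 = 0.002, 0.0005 m / 0.5 = 0.001.

Request:
move_arm:
  motion:
    - [0,0,0,0,0,0.001,0.002]
    - [0,0,0,0,0,0.002,0.002]
    - [0,0,0,0,0,0.002,0.002]

```text
clock: 20.12
eef_pos: [503.5, 43.5, 70.9]
tcp_rot: [-3.141, -0.0, -2.996]
contact_force: [0.2, -0.1, -1.8]
opening: 0.142
grasp_force: 108.8
```

To row units: 0.0007 m / 0.5 = 0.0014, 0.0005 m / 0.5 = 0.001.

Request:
move_arm:
  motion:
    - [0,0,0,0,0,0.001,0.002]
    - [0,0,0,0,0,0.0014,0.002]
    - [0,0,0,0,0,0.0014,0.002]

```text
clock: 20.5
eef_pos: [503.5, 43.5, 70.3]
tcp_rot: [-3.141, -0.0, -2.996]
contact_force: [-1.4, 0.1, -0.1]
opening: 0.139
grasp_force: 109.0
```

To row units: 0.0006 m / 0.5 = 0.0012, 0.0004 m / 0.5 = 0.0008.

Request:
move_arm:
  motion:
    - [0,0,0,0,0,0.0008,0.002]
    - [0,0,0,0,0,0.0012,0.002]
    - [0,0,0,0,0,0.0012,0.002]

```text
clock: 20.88
eef_pos: [503.6, 43.6, 70.2]
tcp_rot: [-3.141, -0.0, -2.996]
contact_force: [-2.8, 1.1, 8.6]
opening: 0.146
grasp_force: 110.4
```

To row units: 0.0004 m / 0.5 = 0.0008, 0.0003 m / 0.5 = 0.0006.

Request:
move_arm:
  motion:
    - [0,0,0,0,0,0.0006,0.002]
    - [0,0,0,0,0,0.0008,0.002]
    - [0,0,0,0,0,0.0008,0.002]

```text
clock: 21.25
eef_pos: [503.6, 43.6, 70.1]
tcp_rot: [-3.141, -0.0, -2.996]
contact_force: [-4.2, 1.4, 12.6]
opening: 0.138
grasp_force: 111.1
```

To row units: 0.0002 m / 0.5 = 0.0004.

Request:
move_arm:
  motion:
    - [0,0,0,0,0,0.0004,0.002]
    - [0,0,0,0,0,0.0004,0.002]
    - [0,0,0,0,0,0.0004,0.002]
    - [0,0,0,0,0,0.0004,0.002]
    - [0,0,0,0,0,0.0004,0.002]

```text
clock: 21.88
eef_pos: [503.6, 43.6, 70.1]
tcp_rot: [-3.141, -0.0, -2.996]
contact_force: [-5.0, 2.0, 16.7]
opening: 0.141
grasp_force: 111.4
```

```bash
python3 m.py
```

```text
21.875 [503.62  43.62  70.13] [-3.14 -0.   -3.  ] [-5.04  1.95 16.66] 0.1409520407937447
plate n 383 ((0.7073173522949219, -0.21664047241210938), (62.101558685302734, 89.35707092285156), 0.9169394373893738) z -3.8496385726617603 tilt [ 0.    0.01 -3.63]
leg 323 x [-28.54  27.7 ] y [-55.4  -43.27] z [-60.18 -58.94]
pics/m1795906697.png
turn [-0.0002  0.      0.0004] shift [-0.0003 -0.0002 -0.0249]
```

View pics/m1795906697.png

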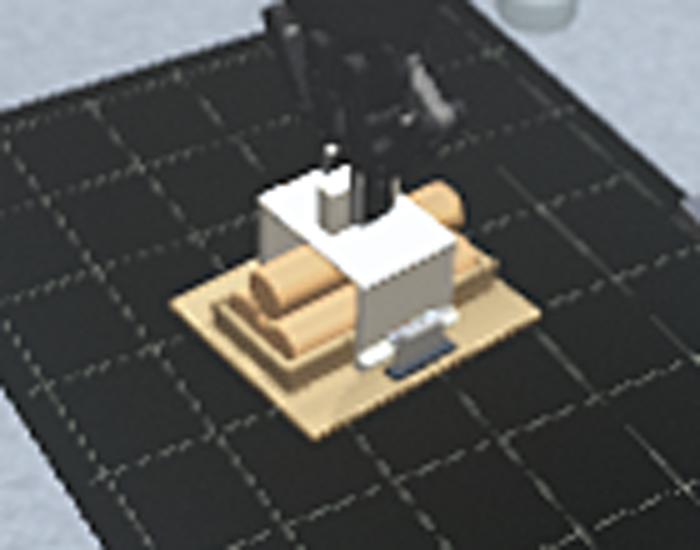

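Request:
move_arm:
  motion:
    - [0,0,0,0,0,0,0.002]
    - [0,0,0,0,0,0,0.002]

```text
clock: 22.18
eef_pos: [503.6, 43.6, 70.1]
tcp_rot: [-3.141, -0.0, -2.996]
contact_force: [-5.7, 2.1, 16.7]
opening: 0.145
grasp_force: 111.4
```

The crop shows the cover seated over the stack. The tongue's nose is over the ridge (≈(415,340)) and the foot is on the board, with a steady 16.7 N push. Handing in.

```bash
python3 -c "
from rig import order; print(order.sign_off())"
```

```text
the job is handed in; nothing more can be done
None
```

The loose dowel lies in the groove, the cover is snapped past both tongues onto the board, and the arm is still holding its bar and pressing down at about 17 N; handed in at 22 s on the robot's clock.

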